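# Bolt the mudroom bench tray shut

### The arm

A 6-joint arm with a two-finger parallel gripper is mounted at the origin on the work surface. World frame = base frame: x ahead of the robot, y to its left, z up, the work surface at z = 0. Lengths are in m, angles in rad, forces in N, time in s.
With the tool pointing down it reaches from about 0.3 to 0.85 m from the base axis. Payload 4.2 kg.
Tool frame: the origin (TCP) lies on the centre line of the jaws, within the pads' length; the fingertips stand bot.tip_extent ahead of it and the grasp point (between the pads) lies 8 mm behind it (bot.tip_extent is the distance from the TCP to the fingertips, in m); z points along the fingers, y is the line along which they close (so a half turn about z gives the same grasp; the last joint's range is limited). The gripper opens to 91 mm and grips with 3 to 60 N. Pads are 32 mm wide; open, the fingers measure 118 mm over their backs; the gripper's body (76 mm by 178 mm) begins 60 mm behind the grasp point.
Start: joints at [-1.251, 0.32, 1.565, -0, 1.257, -0.02], TCP at [0.192, -0.542, 0.225] pointing down, gripper open.
Joint ranges: [-3.11, 3.11], [-0.84, 2.01], [0.21, 2.61], [-1.34, 4.49], [0.05, 2.63], [-2.56, 2.56]. Speed limits (rad/s): [2.57, 2.57, 3.14, 3.14, 3.14, 3.14].

### API

Orientations are given as a rotation vector (axis times angle).
In Python, from station import bot gives the robot as it stands.
- The arm moves only by the tool send_rows, never from a script. Its arguments are lists of equal length, an entry for each row: "delta_pos": the shift along the tool's x, y, z in m, a list of three; "turn": the turn, a rotation vector about the tool's x, y, z in degrees, a list of three; "jaw": the opening, from 0 (shut) to 1 (fully open). A call has exactly 5 rows; each row shifts and turns the commanded pose from where the row before left it, along the tool's axes as they then stand; what a row does not reach is not made up. A row lasts 1/8 s, in which the tool goes at most 62.5 mm and 10.7 degrees, less where a joint would pass 70% of its speed; a pose out of reach is approached as far as the arm can. A call is refused whole if a number of a shift passes 0.0625 or a number of a turn 10.7, either way. A call with a gripper value outside its range is refused whole. The fingers move at their own pace and stop on an object; the grip force is fixed at half the most. Time passes only in rows, so rows that do not move let the fingers close, or fill a call up. It gives the time, the measured TCP pose, the force, the opening and the grip force at its end, in the units of the state.
- bot.get_obs(): the state, without advancing time (a new reading comes with each control period).
- bot.read_camera(name): name is "scene" or "side" or "wrist"; returns a dict with "frame" (480x640x3 uint8, red, green, blue), "camera_matrix" (3x3 intrinsics, pixels), "R" (3x3) and "t" (3): a world point X has camera coordinates R X + t; the wrist camera has in their place "hand_eye" (4x4, takes a point from camera to tool coordinates, whose origin is the TCP and whose axes are the flange's). Camera axes: x right, y down, z forward; pixel columns grow to the right and rows downward; lengths in m; the calibration is good to about 2 mm. A picture is of the moment at which its call begins: read the wrist's pose just before it. There is no depth.
- bot.job_done(): hands the job in; it is judged then, once.
Trained networks look in the newest picture that a camera, given by its name, has taken for a name from the list of things; names that differ only in an ending like _2 or _b are one class to them, and where a whole thing is asked for, a point or a joint stands for the part that bears it (a point fixed in the world has none). Each returns a list of dicts, best first, with "conf" (0 to 1); they miss things now and then, are a little off and sometimes report something else, mostly with a low value. They report only what shows in the picture. A call takes as long as a camera call. They do not tell look-alikes from the thing itself.
- bot.masks_of(label, camera): "mask" (480x640 bool, what is visible of it) and "at" ([column, row] in pixels, amid what is visible of it).
- bot.place_of(label, camera): "at" ([column, row] in pixels: a listed point, or the origin of a listed thing).
The state is a dict: "time": time; "joint_positions": joint angles; "joint_velocities": joint speeds; "tau": joint torques, N m; "ee_pos": TCP position; "orientation": TCP orientation; "force": force on the tool from outside, world axes, zero at the start; "torque": the same for the moment, N m; "opening": finger opening in m; "grasp_force": force on a finger pad.
Only numpy, scipy, OpenCV 4.12 (cv2) and the standard library are available. Lean on these libraries where they do the work, as an engineer would, in place of code of your own. Each camera call takes 0.05 s, during which the arm holds its last target. There are 200 camera calls.

### The job

Push the pull-out tray back in against its sprung bumper and, while holding it in, slide its barrel bolt across until the tip is fully home at the bottom of the keeper, then let go. You cannot see how far in the socket sits inside the keeper, so feel for it and never force the bolt against the keeper; keep the glass votive jar upright and leave the dish and the bottle on the bench where they are.

Things in the scene. Friction and masses are not known exactly. Their poses are not given: they have to be found in the camera images.
- tray (a joint): How far the tray is pushed in (m), along the keeper's +x; starts 0 to 0.035, sliding friction 1.5 N. At 0.056 it meets a sprung rubber bumper: 2 N at touch, rising 0.3 N per mm; let go unbolted it may drift back to 0.056. At 0.050 the bolt points at the keeper's origin (so at 0.050 + d, a point d beyond it). Farthest 0.086.
- tray_front (a point): Middle of the top of the tray's solid front board (44 mm wide in x, 334 mm long, top 45 mm above the bench), which carries the bolt. The white wooden tray is 247 mm deep and holds a black key box, a carabiner, a bike light and the votive jar, all loose.
- bolt (a joint): How far the bolt is slid towards the keeper (m), along the keeper's +y; starts 0 to 0.004, friction 2 N. The tip meets the face of the keeper's socket at 0.012 and its bottom at 0.038. Stopped near 0.012, it is on the face beside the hole; past 0.018, it is in the hole.
- bolt_tip (a point): Very tip of the bolt: a flat-ended square steel bar, 10 x 10 mm, its middle lying 57 mm above the bench in two brackets (tops at 66 mm) on the tray's front board.
- bolt_knob (a point): Middle of the graspable part of the bolt's upright round steel knob: 16 mm in diameter, top 108 mm above the bench, this point at 90 mm, on the bar's line 70 mm behind the tip. It moves with bolt and tray, so the tray too can be pushed in by it. Clear all round above 75 mm.
- keeper: Fixed steel keeper housing left of the tray's front, 68 x 36 mm, top 73 mm above the bench. Origin: front end of its open face, at the bar's level (57 mm). +x: the way the tray is pushed in; +y: the way the bolt slides in; +z up. More than 40 N of the bolt on it is forcing it.
- keeper_range (a point): Same point as the keeper's origin. The fixed socket under the cover has a hole 13 mm wide in x, 26 mm deep in y, its centre unknown, 10 to 30 mm beyond this point along keeper x. Find it by feel: push lightly (5 to 10 N); stopped at the face, draw back, move the tray 2 mm, try again.
- votive_mid (a point): Centre of the small round glass votive jar, 52 mm across, 55 mm tall, standing loose in the tray; z is its upward axis.
- polish_mid (a point): Centre of a white plastic bottle, 56 mm across, 130 mm tall, standing on the bench to the right: leave alone.
- dish: The grey ceramic dish, 140 mm across, 35 mm tall, on the bench at the far left; origin under its centre: leave alone.
Mind the look-alikes: they are no part of the job. Of the things that look like the part that bears votive_mid, the smaller one is meant.

How it is judged:
By the outcome, as a careful person would: the job done as asked, in the order asked, and still so for the second after the job is handed in, with the robot touching nothing.
It also fails if it takes over 61 s, if anything falls off the work surface, if the arm or the gripper's body presses on something with over 40 N, if the wrist force passes 120 N, or if a joint passes its speed limit or range.

## Working session

There is one attempt and no reset: what is moved stays moved. The work goes in short steps, Python scripts to look and compute and a tool call to move; the robot and the scene stay as the last step left them, time stands still between calls to the robot, and variables do not carry over. Pictures are saved under pics/ and viewed, at most 10 in all, crops included, and the job is handed in when it is done.

Besides the shell and the picture viewer there is one more tool, called after ">>>" as name(argument=value, ...) on one line, values as JSON. send_rows: Moves the arm, as the interface text tells. Its arguments: {"type":"object","properties":{"delta_pos":{"type":"array","items":{"type":"array","items":{"type":"number"}}},"turn":{"type":"array","items":{"type":"array","items":{"type":"number"}}},"jaw":{"type":"array","items":{"type":"number"}}},"required":["delta_pos","turn","jaw"]}

```bash
mkdir -p pics
cat > h.py <<'E'
import numpy as np, cv2
from station import bot
def shot(c,name=None):
    d=bot.read_camera(c)
    if name: cv2.imwrite(f'pics/{name}.png',d['frame'][:,:,::-1])
    return d
def tri(pa,a,pb,b):
    A=a['camera_matrix']@np.c_[a['R'],a['t']];B=b['camera_matrix']@np.c_[b['R'],b['t']]
    X=cv2.triangulatePoints(A,B,np.float64(pa).reshape(2,1),np.float64(pb).reshape(2,1)).ravel();return X[:3]/X[3]
def onz(p,a,z):
    r=a['R'].T@np.linalg.inv(a['camera_matrix'])@np.r_[p,1];c=-a['R'].T@np.ravel(a['t']);return c+r*(z-c[2])/r[2]
E
python3 - <<'E'
from h import *
np.set_printoptions(precision=3,suppress=True)
a=shot('scene','s0');b=shot('side','d0')
Z=dict(tray_front=.045,bolt_tip=.057,bolt_knob=.09,keeper=.057,keeper_range=.057,votive_mid=.03,polish_mid=.065,dish=0)
for l in Z:
  for c,d in(('scene',a),('side',b)):
    for q in bot.place_of(l,c)[:3]: print(l,c,round(q['conf'],2),np.round(q['at']),onz(q['at'],d,Z[l]))
o=bot.get_obs();print(o['ee_pos'],o['orientation'],bot.tip_extent,o['opening'],o['force'])
E
```

```text
tray_front scene 0.69 [339. 223.] [0.493 0.021 0.045]
tray_front scene 0.28 [416. 234.] [0.536 0.202 0.045]
tray_front side 0.72 [279. 237.] [0.477 0.012 0.045]
bolt_tip scene 0.58 [414. 229.] [0.531 0.196 0.057]
bolt_tip side 0.74 [314. 210.] [0.621 0.076 0.057]
bolt_tip side 0.7 [274. 192.] [0.527 0.205 0.057]
bolt_knob side 0.69 [275. 200.] [0.505 0.132 0.09 ]
bolt_knob side 0.51 [280. 192.] [0.534 0.163 0.09 ]
keeper scene 0.95 [417. 233.] [0.543 0.202 0.057]
keeper side 0.55 [278. 189.] [0.544 0.213 0.057]
keeper_range scene 0.97 [417. 232.] [0.541 0.202 0.057]
keeper_range side 0.93 [277. 186.] [0.546 0.23  0.057]
votive_mid scene 0.94 [375. 273.] [0.631 0.093 0.03 ]
votive_mid scene 0.55 [485. 294.] [0.704 0.336 0.03 ]
votive_mid side 0.96 [311. 166.] [0.705 0.317 0.03 ]
votive_mid side 0.71 [273. 195.] [0.527 0.221 0.03 ]
votive_mid side 0.53 [316. 206.] [0.645 0.116 0.03 ]
polish_mid scene 0.77 [ 98. 240.] [ 0.519 -0.55   0.065]
polish_mid side 0.66 [365. 378.] [ 0.514 -0.555  0.065]
polish_mid side 0.33 [317. 210.] [0.627 0.066 0.065]
dish scene 0.65 [521. 243.] [0.549 0.467 0.   ]
dish side 0.62 [259. 160.] [0.549 0.45  0.   ]
[ 0.192 -0.542  0.225] [3.096 0.531 0.   ] 0.011 0.09111716317944339 [-0.647  0.001  0.067]
```

Run:
```python
import cv2,numpy as np
a=cv2.imread('pics/s0.png')[180:320,260:540];b=cv2.imread('pics/d0.png')[130:290,210:400]
a=cv2.resize(a,(800,400),interpolation=cv2.INTER_CUBIC);b=cv2.resize(b,None,fx=3.1,fy=3.1,interpolation=cv2.INTER_CUBIC)
cv2.imwrite('pics/a1.png',a);cv2.imwrite('pics/b1.png',b)
```

```text
(no output)
```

View pics/a1.png

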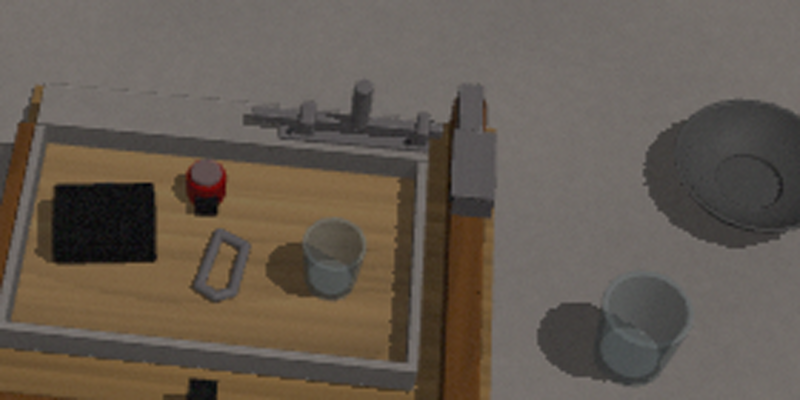

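View pics/b1.png

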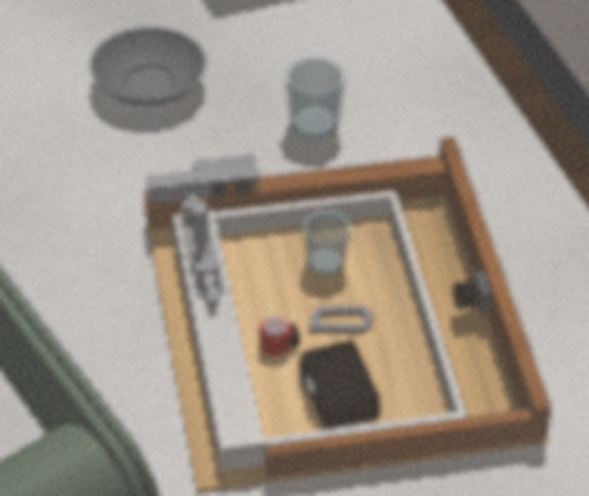

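View pics/s0.png

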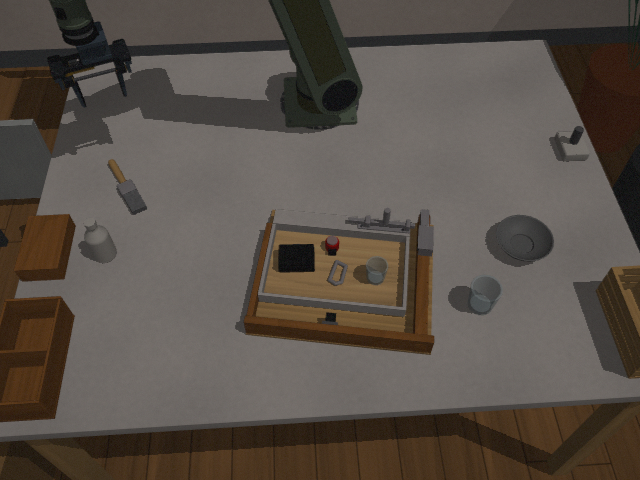

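The scene shot shows two glass jars: (375,273) inside the tray, the smaller one and so the one meant, and a larger look-alike at (485,294) on the bench; neither gets touched. The knob top is at about (387,211) in scene and (273,195) in side, and the keeper is at about (424,233).

Run:
```python
from h import *
np.set_printoptions(precision=3,suppress=True)
a=shot('scene');b=shot('side')
f=lambda u,v:(u/2.857+260,v/2.857+180)
g=lambda u,v:(u/3.1+210,v/3.1+130)
print('knob top',onz(f(363,87),a,.108),onz(g(195,203),b,.108),tri(f(363,87),a,g(195,203),b))
def yaw(p,q): d=q-p; return np.degrees(np.arctan2(d[1],d[0]))-90
for n,p,q,z in(('bar',(247,116),(440,130),.058),('board',(50,125),(425,150),.045),('back',(5,325),(413,365),.045)):
  P,Q=onz(f(*p),a,z),onz(f(*q),a,z);print(n,P,Q,yaw(P,Q))
P,Q=onz(g(217,213),b,.045),onz(g(390,195),b,.045);print('side edge',P,Q,yaw(P,Q)+90)
for n,p in(('k1',(462,90)),('k2',(483,90)),('k3',(452,205)),('k4',(490,212))):print(n,onz(f(*p),a,.073))
```

```text
knob top [0.51  0.13  0.108] [0.501 0.138 0.108] [0.504 0.134 0.106]
bar [0.496 0.037 0.058] [0.521 0.198 0.058] -8.954164491259675
board [ 0.485 -0.129  0.045] [0.532 0.185 0.045] -8.487635296979107
back [ 0.68  -0.169  0.045] [0.736 0.146 0.045] -10.1605547138697
side edge [0.538 0.18  0.045] [0.725 0.14  0.045] -11.778082908228157
k1 [0.491 0.219 0.073]
k2 [0.493 0.237 0.073]
k3 [0.608 0.193 0.073]
k4 [0.617 0.222 0.073]
```

```bash
cat >> h.py <<'E'
from scipy.spatial.transform import Rotation as Ro
def rows(target,n,hd=None):
    "n rows to target TCP; final tool-y heading hd deg"
    o=bot.get_obs();R=Ro.from_rotvec(o['orientation']);y=R.as_matrix()[:,1]
    h=np.degrees(np.arctan2(y[1],y[0]));t=0 if hd is None else -(hd-h)/n
    d=(np.array(target)-o['ee_pos'])/n;out=[]
    for i in range(n):
        out.append(np.round(R.inv().apply(d),4).tolist());R=R*Ro.from_rotvec([0,0,np.radians(t)])
    print('heading',h,'turn/row',t);[print(r) for r in out]
E
python3 - <<'E'
from h import *
rows([.504,.134,.175],15,-9.5)
E
```

```text
heading -70.53121486254838 turn/row -4.068747657503225
[0.0347, -0.0356, 0.0033]
[0.0371, -0.033, 0.0033]
[0.0393, -0.0303, 0.0033]
[0.0414, -0.0274, 0.0033]
[0.0432, -0.0244, 0.0033]
[0.0449, -0.0213, 0.0033]
[0.0463, -0.0181, 0.0033]
[0.0474, -0.0147, 0.0033]
[0.0483, -0.0113, 0.0033]
[0.049, -0.0079, 0.0033]
[0.0495, -0.0044, 0.0033]
[0.0496, -0.0009, 0.0033]
[0.0496, 0.0027, 0.0033]
[0.0493, 0.0062, 0.0033]
[0.0487, 0.0097, 0.0033]
```

>>> send_rows(delta_pos=[[0.035,-0.036,0.0033],[0.037,-0.033,0.0033],[0.039,-0.03,0.0033],[0.041,-0.027,0.0033],[0.043,-0.024,0.0033]], turn=[[0,0,-4.07],[0,0,-4.07],[0,0,-4.07],[0,0,-4.07],[0,0,-4.07]], jaw=[1,1,1,1,1])

```text
time: 1.62
ee_pos: [0.2962, -0.3164, 0.2086]
orientation: [2.952, 1.072, 0.001]
force: [-0.1, 0.7, 0.6]
opening: 0.0908
grasp_force: 0.0
```

>>> send_rows(delta_pos=[[0.045,-0.021,0.0033],[0.046,-0.018,0.0033],[0.047,-0.015,0.0033],[0.048,-0.011,0.0033],[0.049,-0.008,0.0033]], turn=[[0,0,-4.07],[0,0,-4.07],[0,0,-4.07],[0,0,-4.07],[0,0,-4.07]], jaw=[1,1,1,1,1])

```text
time: 2.25
ee_pos: [0.4, -0.0918, 0.1922]
orientation: [2.716, 1.577, 0.001]
force: [-0.1, -1.0, 0.3]
opening: 0.0909
grasp_force: 0.0
```

>>> send_rows(delta_pos=[[0.05,-0.004,0.0033],[0.05,-0.001,0.0033],[0.05,0.003,0.0033],[0.049,0.006,0.0033],[0.049,0.01,0.0033]], turn=[[0,0,-4.07],[0,0,-4.07],[0,0,-4.07],[0,0,-4.07],[0,0,-4.07]], jaw=[1,1,1,1,1])

```text
time: 2.88
ee_pos: [0.5052, 0.1348, 0.1755]
orientation: [2.394, 2.033, 0.001]
force: [-0.3, -0.7, -0.1]
opening: 0.0912
grasp_force: 0.0
```

Run:
```python
from h import *
np.set_printoptions(precision=4,suppress=True)
o=bot.get_obs();d=shot('wrist','w0');y=Ro.from_rotvec(o['orientation']).as_matrix()
print(o['ee_pos'],y[:,1],d['hand_eye'],d['camera_matrix'])
T=np.array(d['hand_eye']);Rw=y@T[:3,:3];c=y@T[:3,3]+o['ee_pos']
for l,z in(('bolt_knob',.09),('bolt_tip',.057),('keeper_range',.057)):
  for q in bot.place_of(l,'wrist')[:2]:
    r=Rw@np.linalg.inv(d['camera_matrix'])@np.r_[q['at'],1];print(l,q['conf'],q['at'],c+r*(z-c[2])/r[2])
```

```text
[0.5052 0.1348 0.1755] [ 0.9868 -0.1621  0.0006] [[ 0.0008 -0.9692 -0.2463  0.0689]
 [ 1.      0.0007  0.0005  0.0007]
 [-0.0003 -0.2463  0.9692 -0.1593]
 [ 0.      0.      0.      1.    ]] [[409.8125   0.     318.8023]
 [  0.     409.8125 240.9527]
 [  0.       0.       1.    ]]
bolt_knob 0.79 [318.1, 260.2] [0.5047 0.1291 0.09  ]
bolt_tip 0.89 [321.6, 143.3] [0.5184 0.1982 0.057 ]
keeper_range 0.67 [354.2, 129.5] [0.5408 0.2035 0.057 ]
```

View pics/w0.png

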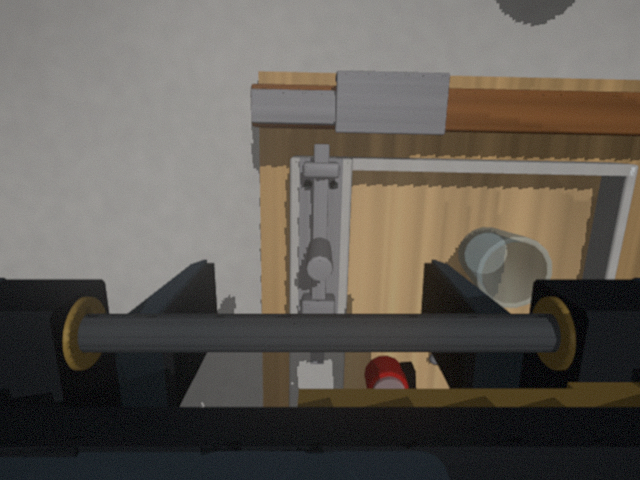

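The wrist view shows the knob at (318,262) between the open fingers, the bolt tip at (321,145) and the keeper at (395,100). The jaws line up with the tray, so I descend.

>>> send_rows(delta_pos=[[-0.0014,0,0.022],[-0.0014,0,0.022],[-0.0014,0,0.022],[-0.0014,0,0.0165],[0,0,0.006]], turn=[[0,0,0],[0,0,0],[0,0,0],[0,0,0],[0,0,0]], jaw=[1,1,1,1,0.7])

```text
time: 3.7
ee_pos: [0.5026, 0.1261, 0.0864]
orientation: [-2.399, -2.027, 0.003]
force: [0.2, -0.1, -0.1]
opening: 0.084
grasp_force: 0.0
```

>>> send_rows(delta_pos=[[0,0,0],[0,0,0],[0,0,0],[0,0,0],[0,0,0]], turn=[[0,0,0],[0,0,0],[0,0,0],[0,0,0],[0,0,0]], jaw=[0.5,0.4,0.3,0.25,0.2])

```text
time: 4.32
ee_pos: [0.5037, 0.1276, 0.0871]
orientation: [2.397, 2.03, 0.0]
force: [0.1, 0.1, 0.2]
opening: 0.0339
grasp_force: 0.0
```

>>> send_rows(delta_pos=[[0,0,0],[0,0,0],[0,0,0],[0,0,0],[0,0,0]], turn=[[0,0,0],[0,0,0],[0,0,0],[0,0,0],[0,0,0]], jaw=[0.1,0,0,0,0])

```text
time: 4.95
ee_pos: [0.5038, 0.1276, 0.0869]
orientation: [2.397, 2.03, 0.0]
force: [0.4, -0.4, -0.8]
opening: 0.0155
grasp_force: 30.0
```

>>> send_rows(delta_pos=[[0,0.003,0],[0,0.005,0],[0,0.006,0],[0,0.005,0],[0,0.004,0]], turn=[[0,0,0],[0,0,0],[0,0,0],[0,0,0],[0,0,0]], jaw=[0,0,0,0,0])

```text
time: 5.58
ee_pos: [0.5267, 0.1234, 0.0869]
orientation: [2.397, 2.03, -0.001]
force: [-2.0, -1.4, 3.7]
opening: 0.0153
grasp_force: 30.0
```

>>> send_rows(delta_pos=[[0,0.002,0],[0,0.002,0],[0,0.002,0],[0,0.001,0],[0,0,0]], turn=[[0,0,0],[0,0,0],[0,0,0],[0,0,0],[0,0,0]], jaw=[0,0,0,0,0])

```text
time: 6.2
ee_pos: [0.5328, 0.1227, 0.0869]
orientation: [-2.397, -2.03, 0.001]
force: [-2.5, -1.8, 3.2]
opening: 0.0154
grasp_force: 30.0
```

```bash
cat >> h.py <<'E'
def look(n):
    np.set_printoptions(precision=4,suppress=True)
    o=bot.get_obs();d=shot('wrist',n);y=Ro.from_rotvec(o['orientation']).as_matrix()
    print(o['time'],o['ee_pos'],o['force'],o['torque'],o['opening'])
    T=np.array(d['hand_eye']);Rw=y@T[:3,:3];c=y@T[:3,3]+o['ee_pos']
    for l,z in(('bolt_knob',.09),('bolt_tip',.057),('keeper_range',.057)):
      for q in bot.place_of(l,'wrist')[:2]:
        r=Rw@np.linalg.inv(d['camera_matrix'])@np.r_[q['at'],1];print(l,q['conf'],q['at'],c+r*(z-c[2])/r[2])
E
python3 -c "
from h import *
look('w1')"
```

```text
6.2 [0.5328 0.1227 0.0869] [-2.4532 -1.8234  3.1978] [-0.2571  0.6367 -0.0204] 0.015380098519004478
bolt_knob 0.83 [315.3, 303.5] [0.5327 0.1256 0.09  ]
bolt_tip 0.6 [319.4, 129.8] [0.5457 0.1935 0.057 ]
```

View pics/w1.png

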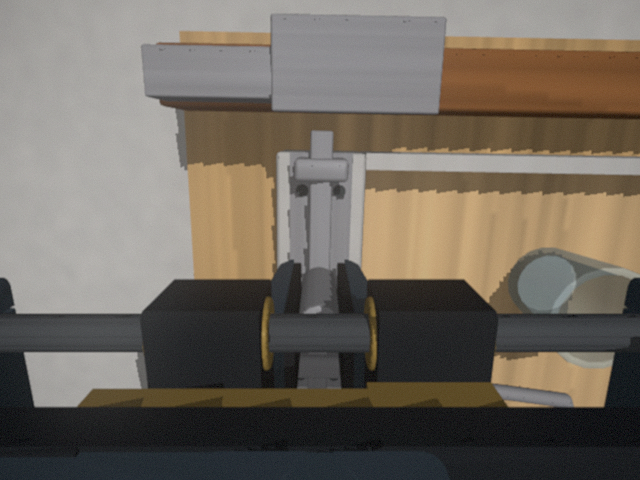

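>>> send_rows(delta_pos=[[0,0.001,0],[0,0.001,0],[0,0.001,0],[0,0.001,0],[0,0,0]], turn=[[0,0,0],[0,0,0],[0,0,0],[0,0,0],[0,0,0]], jaw=[0,0,0,0,0])

```text
time: 7.02
ee_pos: [0.5371, 0.122, 0.0869]
orientation: [-2.397, -2.03, 0.001]
force: [-4.2, -0.9, 3.7]
opening: 0.0151
grasp_force: 30.0
```

>>> send_rows(delta_pos=[[0,0.001,0],[0,0.001,0],[0,0.001,0],[0,0.001,0],[0,0,0]], turn=[[0,0,0],[0,0,0],[0,0,0],[0,0,0],[0,0,0]], jaw=[0,0,0,0,0])

```text
time: 7.65
ee_pos: [0.5406, 0.1213, 0.0869]
orientation: [-2.397, -2.03, 0.002]
force: [-5.4, -1.2, 5.4]
opening: 0.0152
grasp_force: 30.0
```

>>> send_rows(delta_pos=[[0.001,0,0],[0.002,0,0],[0.002,0,0],[0.001,0,0],[0,0,0]], turn=[[0,0,0],[0,0,0],[0,0,0],[0,0,0],[0,0,0]], jaw=[0,0,0,0,0])

```text
time: 8.28
ee_pos: [0.5417, 0.1274, 0.0869]
orientation: [-2.397, -2.03, 0.001]
force: [-5.8, -0.1, 5.1]
opening: 0.0154
grasp_force: 30.0
```

>>> send_rows(delta_pos=[[0.0007,0,0],[0.0007,0,0],[0.0006,0,0],[0,0,0],[0,0,0]], turn=[[0,0,0],[0,0,0],[0,0,0],[0,0,0],[0,0,0]], jaw=[0,0,0,0,0])

```text
time: 8.9
ee_pos: [0.542, 0.1291, 0.0869]
orientation: [-2.397, -2.03, 0.002]
force: [-5.9, -1.8, 4.5]
opening: 0.0153
grasp_force: 30.0
```

```bash
python3 -c "
from h import *
look('w2')"
```

```text
8.9 [0.542  0.1291 0.0869] [-5.9367 -1.8233  4.48  ] [-0.268   0.8446 -0.0007] 0.015329989312951741
bolt_tip 0.65 [320.0, 131.0] [0.5551 0.1993 0.057 ]
keeper_range 0.64 [289.9, 125.9] [0.5423 0.2037 0.057 ]
```

View pics/w2.png

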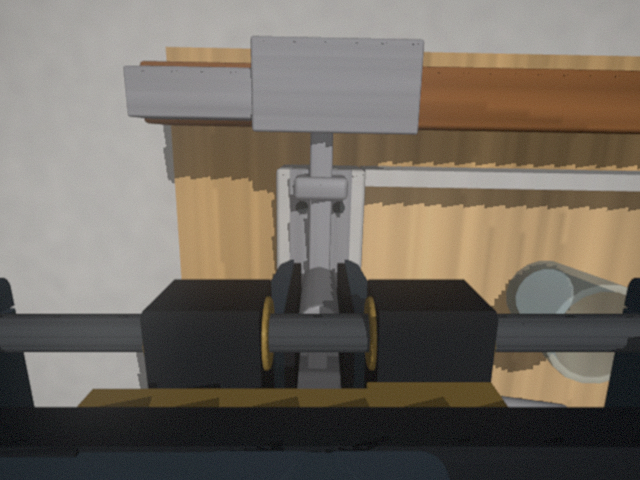

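Wrist view: tip at (320,131), just entering under the cover; keeper origin estimated at (290,126), so d ≈ 13 mm, which agrees with the bumper force.

>>> send_rows(delta_pos=[[0.0006,0,0],[0.0006,0,0],[0.0004,0,0],[0.0004,0,0],[0,0,0]], turn=[[0,0,0],[0,0,0],[0,0,0],[0,0,0],[0,0,0]], jaw=[0,0,0,0,0])

```text
time: 9.72
ee_pos: [0.542, 0.1293, 0.0869]
orientation: [2.395, 2.03, -0.006]
force: [-5.7, -7.1, 5.0]
opening: 0.0152
grasp_force: 30.0
```

>>> send_rows(delta_pos=[[0.0005,0,0],[0.0005,0,0],[0.0005,0,0],[0,0,0],[0,0,0]], turn=[[0,0,0],[0,0,0],[0,0,0],[0,0,0],[0,0,0]], jaw=[0,0,0,0,0])

```text
time: 10.35
ee_pos: [0.542, 0.1294, 0.0869]
orientation: [2.393, 2.03, -0.009]
force: [-6.1, -12.3, 7.1]
opening: 0.015
grasp_force: 30.0
```

Contact with the face at 0.0120, force about 10 N. Now I draw back, advance 2 mm and retry.

>>> send_rows(delta_pos=[[-0.005,0,0],[0,0.002,0],[0.002,0,0],[0.002,0,0],[0,0,0]], turn=[[0,0,0],[0,0,0],[0,0,0],[0,0,0],[0,0,0]], jaw=[0,0,0,0,0])

```text
time: 10.98
ee_pos: [0.5438, 0.129, 0.0869]
orientation: [2.394, 2.031, -0.008]
force: [-6.2, -8.0, 7.9]
opening: 0.0151
grasp_force: 30.0
```

>>> send_rows(delta_pos=[[-0.004,0,0],[0,0.002,0],[0.002,0,0],[0.002,0,0],[0,0,0]], turn=[[0,0,0],[0,0,0],[0,0,0],[0,0,0],[0,0,0]], jaw=[0,0,0,0,0])

```text
time: 11.6
ee_pos: [0.5456, 0.1287, 0.0869]
orientation: [2.395, 2.031, -0.008]
force: [-6.7, -8.1, 7.3]
opening: 0.0153
grasp_force: 30.0
```

>>> send_rows(delta_pos=[[-0.004,0,0],[0,0.002,0],[0.002,0,0],[0.002,0,0],[0,0,0]], turn=[[0,0,0],[0,0,0],[0,0,0],[0,0,0],[0,0,0]], jaw=[0,0,0,0,0])

```text
time: 12.22
ee_pos: [0.5474, 0.1286, 0.0869]
orientation: [2.395, 2.031, -0.008]
force: [-7.0, -8.4, 6.5]
opening: 0.0156
grasp_force: 30.0
```

>>> send_rows(delta_pos=[[-0.004,0,0],[0,0.002,0],[0.002,0,0],[0.002,0,0],[0,0,0]], turn=[[0,0,0],[0,0,0],[0,0,0],[0,0,0],[0,0,0]], jaw=[0,0,0,0,0])

```text
time: 12.85
ee_pos: [0.5496, 0.1307, 0.0869]
orientation: [-2.396, -2.029, 0.003]
force: [-6.6, 0.5, 6.2]
opening: 0.0152
grasp_force: 30.0
```

The bolt has dropped into the hole at d ≈ 21, so I keep sliding, checking the force.

>>> send_rows(delta_pos=[[0.001,0,0],[0.001,0,0],[0.001,0,0],[0.001,0,0],[0,0,0]], turn=[[0,0,0],[0,0,0],[0,0,0],[0,0,0],[0,0,0]], jaw=[0,0,0,0,0])

```text
time: 13.48
ee_pos: [0.5503, 0.1345, 0.0869]
orientation: [-2.396, -2.029, 0.003]
force: [-6.5, -0.6, 5.1]
opening: 0.0151
grasp_force: 30.0
```

>>> send_rows(delta_pos=[[0.001,0,0],[0.001,0,0],[0.001,0,0],[0.001,0,0],[0,0,0]], turn=[[0,0,0],[0,0,0],[0,0,0],[0,0,0],[0,0,0]], jaw=[0,0,0,0,0])

```text
time: 14.1
ee_pos: [0.551, 0.1385, 0.0869]
orientation: [-2.396, -2.029, 0.003]
force: [-7.6, -0.8, 5.2]
opening: 0.0151
grasp_force: 30.0
```

>>> send_rows(delta_pos=[[0.0015,0,0],[0.0015,0,0],[0.0015,0,0],[0.0015,0,0],[0,0,0]], turn=[[0,0,0],[0,0,0],[0,0,0],[0,0,0],[0,0,0]], jaw=[0,0,0,0,0])

```text
time: 14.72
ee_pos: [0.5522, 0.1445, 0.0869]
orientation: [-2.396, -2.029, 0.002]
force: [-7.5, -0.0, 5.4]
opening: 0.0155
grasp_force: 30.0
```

>>> send_rows(delta_pos=[[0.0015,0,0],[0.0015,0,0],[0.0015,0,0],[0.0015,0,0],[0,0,0]], turn=[[0,0,0],[0,0,0],[0,0,0],[0,0,0],[0,0,0]], jaw=[0,0,0,0,0])

```text
time: 15.35
ee_pos: [0.5532, 0.1504, 0.0869]
orientation: [-2.397, -2.029, 0.002]
force: [-6.8, -1.5, 4.8]
opening: 0.0154
grasp_force: 30.0
```

>>> send_rows(delta_pos=[[0.0007,0,0],[0.0007,0,0],[0.0007,0,0],[0.0007,0,0],[0,0,0]], turn=[[0,0,0],[0,0,0],[0,0,0],[0,0,0],[0,0,0]], jaw=[0,0,0,0,0])

```text
time: 15.98
ee_pos: [0.5537, 0.1531, 0.0869]
orientation: [-2.397, -2.029, 0.002]
force: [-5.5, -0.2, 5.0]
opening: 0.0153
grasp_force: 30.0
```

>>> send_rows(delta_pos=[[0.0007,0,0],[0.0007,0,0],[0.0006,0,0],[0.0005,0,0],[0,0,0]], turn=[[0,0,0],[0,0,0],[0,0,0],[0,0,0],[0,0,0]], jaw=[0,0,0,0,0])

```text
time: 16.6
ee_pos: [0.5538, 0.1535, 0.0869]
orientation: [2.396, 2.031, -0.007]
force: [-6.4, -6.9, 6.9]
opening: 0.0153
grasp_force: 30.0
```

>>> send_rows(delta_pos=[[0.0006,0,0],[0.0006,0,0],[0,0,0],[0,0,0],[0,0,0]], turn=[[0,0,0],[0,0,0],[0,0,0],[0,0,0],[0,0,0]], jaw=[0,0,0,0,0])

```text
time: 17.23
ee_pos: [0.5538, 0.1536, 0.0869]
orientation: [2.395, 2.03, -0.009]
force: [-7.4, -11.1, 7.2]
opening: 0.0152
grasp_force: 30.0
```

Bottom felt at about 25.8 mm past the face, which is 0.038. I ease the tray back onto the hole's side, then release.

>>> send_rows(delta_pos=[[-0.001,-0.001,0],[-0.0005,-0.001,0],[0,-0.001,0],[0,-0.0005,0],[0,0,0]], turn=[[0,0,0],[0,0,0],[0,0,0],[0,0,0],[0,0,0]], jaw=[0,0,0,0,0])

```text
time: 17.85
ee_pos: [0.5535, 0.1536, 0.087]
orientation: [2.392, 2.028, 0.001]
force: [0.8, -8.1, 1.0]
opening: 0.0156
grasp_force: 30.0
```

>>> send_rows(delta_pos=[[0,0,0],[0,0,0],[0,0,0],[0,0,0],[0,0,0]], turn=[[0,0,0],[0,0,0],[0,0,0],[0,0,0],[0,0,0]], jaw=[0.25,0.35,0.45,0.5,0.5])

```text
time: 18.48
ee_pos: [0.5515, 0.1558, 0.0869]
orientation: [2.397, 2.03, 0.0]
force: [-0.3, -0.9, 0.4]
opening: 0.0455
grasp_force: 0.0
```

```bash
python3 -c "
from h import *
look('w3')"
```

```text
18.475 [0.5515 0.1558 0.0869] [-0.2744 -0.9071  0.3965] [-0.0587 -0.096  -0.0208] 0.04546968008016866
bolt_knob 0.65 [321.9, 309.5] [0.5536 0.1556 0.09  ]
keeper_range 0.66 [280.2, 190.1] [0.5422 0.203  0.057 ]
keeper_range 0.19 [278.6, 192.7] [0.5412 0.2019 0.057 ]
```

View pics/w3.png

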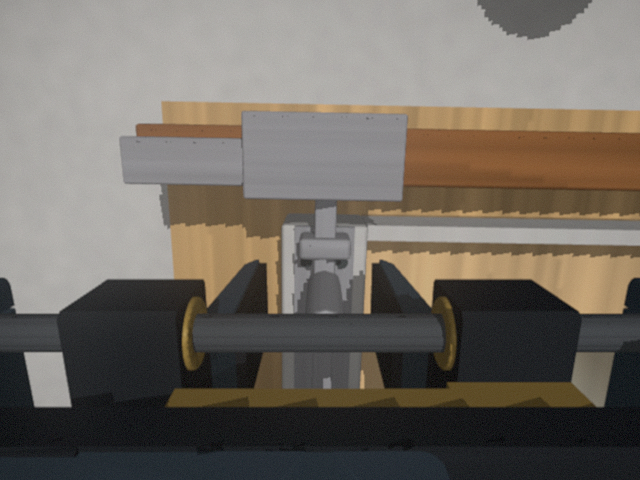

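The bolt is under the cover at (325,205), the knob is free between the open fingers, and the tray is held. I lift away and check the result.

>>> send_rows(delta_pos=[[0,0,-0.02],[0,0,-0.03],[0,0,-0.03],[0,0,-0.03],[0,0,-0.03]], turn=[[0,0,0],[0,0,0],[0,0,0],[0,0,0],[0,0,0]], jaw=[0.5,0.5,0.5,0.5,0.5])

```text
time: 19.3
ee_pos: [0.5513, 0.1556, 0.2279]
orientation: [2.397, 2.03, 0.0]
force: [0.8, -0.4, 0.1]
opening: 0.0457
grasp_force: 0.0
```

>>> send_rows(delta_pos=[[-0.02,0,-0.02],[-0.03,0,-0.02],[-0.03,0,0],[-0.02,0,0],[0,0,0]], turn=[[0,0,0],[0,0,0],[0,0,0],[0,0,0],[0,0,0]], jaw=[0.5,0.5,0.5,0.5,0.5])

```text
time: 19.92
ee_pos: [0.5347, 0.0562, 0.2668]
orientation: [-2.399, -2.028, 0.0]
force: [0.1, 0.2, -0.9]
opening: 0.0457
grasp_force: 0.0
```

```bash
python3 -c "
from h import *
look('w4')
d=shot('side')['frame'][130:290,210:400,::-1]
w=cv2.imread('pics/w4.png')
cv2.imwrite('pics/f.png',np.hstack([cv2.resize(d,(356,300)),cv2.resize(w,(400,300))]))"
```

```text
19.925 [0.5347 0.0562 0.2668] [ 0.0944  0.2417 -0.9013] [ 0.0058 -0.1047  0.0609] 0.045708975428853216
bolt_knob 0.9 [322.5, 94.2] [0.5551 0.1551 0.09  ]
keeper_range 0.97 [297.8, 42.4] [0.5424 0.2016 0.057 ]
```

View pics/f.png

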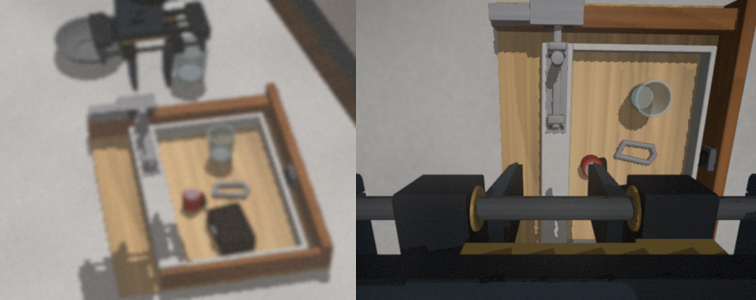

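The bolt is in the keeper, the tray is held in, and the jar is upright at (650,98) in the right half of the picture.

```bash
python3 -c "
from station import bot
print(bot.job_done())"
```

```text
the job is handed in; nothing more can be done
None
```

The job is handed in: the tray is pushed in and the bolt is home at the bottom of the keeper (felt about 26 mm past the face, under about 12 N), with the gripper released and clear, the jar upright, and the dish and bottle untouched.

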